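# Sort the wear-test spindles and clamp plates into their containers

### The arm

A 7-joint arm with a two-finger parallel gripper is mounted at the origin on the work surface. World frame = base frame: x ahead of the robot, y to its left, z up, the work surface at z = 0. Lengths are in m, angles in degrees, forces in N, time in s.
With the tool pointing down it reaches from about 0.425 to 0.875 m from the base axis. Payload 4.7 kg.
Tool frame: the origin (TCP) lies on the mounting face of the last link; the fingertips stand 182 mm ahead of it and the grasp point (between the pads) lies 164 mm ahead of it; z points along the fingers, x is the direction in which the jaws open and shut, and the axes are right-handed (so a half turn about z gives the same grasp; the last joint's range is limited). The gripper opens to 87 mm and grips with 3 to 60 N. Pads are 19 mm wide; open, the fingers measure 117 mm over their backs; the gripper's body (75 mm by 190 mm) begins 51 mm behind the grasp point.
Start: joints at [73.803, 18.392, -4.016, 83.108, 1.295, 78.541, -3.26], TCP at [0.19, -0.622, 0.405] pointing down, gripper open.
Joint ranges: [-163.93, 163.93], [-17.29, 119.83], [-79.2, 71.16], [3.27, 140.29], [-89.18, 269.18], [5.43, 117.66], [-154.24, 154.24]. Speed limits (degrees/s): [147.25, 147.25, 180, 180, 180, 180, 180].

### API

Orientations are given as [roll, pitch, yaw] about the fixed x, y, z axes, in that order (R = Rz(yaw) Ry(pitch) Rx(roll)).
In Python, from cell import status, cams, env, outline_of, landmark_of gives the robot as it stands. The module is installed in compiled form; this text tells all that it offers.
- The arm moves only by the tool jog_arm, never from a script. Its argument "rows" is a list of rows, each a list of 7 numbers: the closure, from 0 (fully open) to 1 (shut), then the shift along the tool's x, y, z in m, then the turn, a rotation vector about the tool's x, y, z in degrees. A call has 1 to 12 rows; each row shifts and turns the commanded pose from where the row before left it, along the tool's axes as they then stand; what a row does not reach is not made up. A row lasts 1/12 s, in which the tool goes at most 41.7 mm and 7.16 degrees, less where a joint would pass 70% of its speed; a pose out of reach is approached as far as the arm can. A call with a gripper value outside its range is refused whole. The fingers move at their own pace and stop on an object; "grip_force" is the grip in N (left out, the last holds). Time passes only in rows, so rows that do not move let the fingers close. It gives the time, the measured TCP pose, the force and the opening at its end, in the units of the state.
- status.get_obs(): the state, without advancing time (a new reading comes with each control period).
- cams.read_camera(name): name is "side" or "top"; returns (picture, depth): 420x560x3 uint8, red, green, blue; 420x560 float32, m along the optical axis (not along the pixel's ray), 0 where there is no reading.
- cams.camera_params(name): a dict with "vfov" (degrees; the focal length in pixels is half the picture's height over the tangent of half this angle, whatever the lens; pixels are square), "cx", "cy" (the principal point, pixels), "eye" and "attitude" of the camera in the world. Camera axes: x right, y up, looking along -z (the intrinsics and any distortion apply to the point x, -y, -z); pixel columns grow to the right and rows downward; lengths in m; the calibration is good to about 2 mm. A picture is of the moment at which its call begins. camera_params takes no time and is no camera call.
- env.sign_off(): hands the job in, once; it reports no verdict.
Trained networks look in the newest picture that a camera, given by its name, has taken for a name from the list of things; names that differ only in an ending like _2 or _b are one class to them, and where a whole thing is asked for, a point or a joint stands for the part that bears it (a point fixed in the world has none). Each returns a list of dicts, best first, with "conf" (0 to 1); they miss things now and then, are a little off and sometimes report something else, mostly with a low value. They report only what shows in the picture. A call takes as long as a camera call.
- outline_of(camera, name): "pixels" (420x560 bool, what is visible of it) and "box" ([left, top, right, bottom] in pixels, round what is visible of it).
- landmark_of(camera, name): "position" ([row, column] in pixels: a listed point, or the origin of a listed thing).
The state is a dict: "time_s": time; "qpos": joint angles; "joint_velocities": joint speeds; "effort": joint torques, N m; "tool_pos": TCP position; "tool_rot": TCP orientation; "force": force on the tool from outside, world axes, zero at the start; "wrist_torque": the same for the moment, N m; "grip_width": finger opening in m.
Only numpy, scipy, OpenCV 4.12 (cv2) and the standard library are available. Lean on these libraries where they do the work, as an engineer would, in place of code of your own. Each camera call takes 0.05 s, during which the arm holds its last target. There are 200 camera calls.

### The job

The wear test is over: sort its hardware by shape. Stand both steel spindles upright on the floor of the deep grey box, and lay both flat clamp plates on the floor of the low steel tray, not stacked. One plate sits flush in the fixture block with a spindle standing on it: take that spindle off first, press the plate's end over the sump (the end by the two screw heads) so that it tips up, then grip the raised end; leave all other things on the bench standing or lying where they are.

Things in the scene. Friction and masses are not known exactly. Their poses are not given: they have to be found in the camera images.
- plate_a_centre (a point): flat aluminium clamp plate 120 x 50 x 22 mm, 0.25 to 0.5 kg, two dark dots on top; point at its centre (half-way up); x along its 120 mm, y along its 50 mm, z up through the thickness. It starts lying in the fixture's pocket, top flush with the block's top face.
- plate_b_centre (a point): flat aluminium clamp plate 120 x 50 x 22 mm, 0.25 to 0.5 kg, two dark dots on top; point at its centre (half-way up); x along its 120 mm, y along its 50 mm, z up through the thickness. It starts lying flat on the bench, on a thin white paper sheet.
- spindle_a_centre (a point): turned steel spindle standing upright, 110 mm tall, 0.15 to 0.3 kg: foot disc 44 mm diameter and 14 mm high, straight stem 22 mm diameter from 14 to 98 mm, thin 14 mm tip above; point on its axis 55 mm above its underside, z up the stem. It starts standing on plate_a, on the half of the plate away from the sump, and weighs that half down.
- spindle_b_centre (a point): turned steel spindle standing upright, 110 mm tall, 0.15 to 0.3 kg: foot disc 44 mm diameter and 14 mm high, straight stem 22 mm diameter from 14 to 98 mm, thin 14 mm tip above; point on its axis 55 mm above its underside, z up the stem. It starts standing on the bench beside plate_b, in a row with the bottle and the rubber wheel, about 60 mm apart.
- fixture: fixed aluminium block, 47.5 mm high, x -83.5 to +88.5, y -50.5 to +50.5 mm in its frame; origin on its underside, level with the bench. Its pocket, x -61.5 to +66.5, y -26.5 to +26.5 mm, holds plate_a, long side along x, nearly centred on the origin (play about 1 mm at the sides, 1.5 mm at the -x end, 6 mm at +x). Two dark screw heads mark its sump (+x) end.
- sump_end (a point): point on the fixture's top face over the part of plate_a to press, x = +37 mm in its frame. The plate lies on a ledge 22 mm below the top face that ends at x = +2.5 mm; beyond it is a sump 22 mm deeper. A press here of a few newtons, 8 to 15 mm down, rocks the plate about 23 degrees until its +x end sits on the sump floor by the +x wall; it stays tipped.
- lift_end (a point): point on the fixture's top face at x = -40 mm in its frame, where the tipped plate_a can be gripped across its 50 mm from above: it stands 12 to 18 mm proud of the block there, about 20 mm proud at its -x end, its sides bare above the block's top face
- tray: fixed low steel tray, outside 200 (x) x 150 (y) x 20 mm high, walls and floor 5 mm thick; origin at the centre of its underside, on the bench. It starts empty. Both plates fit side by side with their long sides along the tray's y.
- box: fixed deep grey plastic box, open on top, outside 150 (x) x 110 (y) x 45 mm high, walls and floor 5 mm thick; origin at the centre of its underside, on the bench. It starts empty. Both spindles fit side by side along its x.
- bottle: white plastic bottle, 44 mm diameter, 115 mm tall, standing; origin at the centre of its underside. Not part of the job.
- wheel: black rubber abrading wheel lying flat, 44 mm diameter, 18 mm thick with a steel hub to 26 mm; origin at the centre of its underside. Not part of the job.
- jar: amber glass jar with black cap, 60 mm diameter, 85 mm tall; origin at the centre of its underside. Not part of the job.
- mug: white ceramic cup without handle, 76 mm across, 85 mm tall; origin at the centre of its underside. Not part of the job.
- driver: screwdriver, 190 mm long, lying on the bench along its x axis. Not part of the job.
- brush: cleaning brush, 170 mm long, lying on the bench along its x axis. Not part of the job.
- weight: steel knobbed load weight, 60 mm diameter, 52 mm tall, standing at the far side; origin at the centre of its underside. Not part of the job.

How it is judged (in metres and radians):
At the end, for the whole second after the job is handed in: both spindles stand upright (within 0.15 rad) on the floor of the box; both plates lie flat on the floor of the tray (within 0.12 rad, either face up, not stacked or on the rim: centre 8 to 22 mm above the tray's underside); all four at rest (below 0.02 m/s) (x of spindle_a_centre in the frame of box between -0.07 and 0.07 m and y of spindle_a_centre in the frame of box between -0.05 and 0.05 m and z of spindle_a_centre in the frame of box between 0.05 and 0.068 m and angle between each of spindle_a_centre, spindle_b_centre's own z axis and vertical below 0.15 rad and linear speed of each of spindle_a, plate_a, spindle_b, plate_b below 0.02 m/s and x of plate_a_centre in the frame of tray between -0.095 and 0.095 m and y of plate_a_centre in the frame of tray between -0.07 and 0.07 m and z of plate_a_centre in the frame of tray between 0.008 and 0.022 m and (angle between plate_a_centre's own z axis and vertical below 0.12 rad or angle between plate_a_centre's own z axis and vertical above 3.02 rad) and x of spindle_b_centre in the frame of box between -0.07 and 0.07 m and y of spindle_b_centre in the frame of box between -0.05 and 0.05 m and z of spindle_b_centre in the frame of box between 0.05 and 0.068 m and x of plate_b_centre in the frame of tray between -0.095 and 0.095 m and y of plate_b_centre in the frame of tray between -0.07 and 0.07 m and z of plate_b_centre in the frame of tray between 0.008 and 0.022 m and (angle between plate_b_centre's own z axis and vertical below 0.12 rad or angle between plate_b_centre's own z axis and vertical above 3.02 rad)); the robot touches nothing.
It fails at once if bottle or wheel pushed more than 40 mm from its place or knocked over (distance of any of bottle, wheel from where it was at the start of the episode above 0.04 m or angle between any of bottle, wheel's own z axis and vertical above 0.6 rad).
It fails at once if jar or mug or weight pushed more than 40 mm from its place or knocked over (distance of any of jar, mug, weight from where it was at the start of the episode above 0.04 m or angle between any of jar, mug, weight's own z axis and vertical above 0.6 rad).
It fails at once if driver or brush pushed more than 40 mm from its place (distance of any of driver, brush from where it was at the start of the episode above 0.04 m).
It also fails if it takes over 72 s, if anything falls off the work surface, if the arm or the gripper's body presses on something with over 40 N, if the wrist force passes 120 N, or if a joint passes its speed limit or range.

## Working session

There is one attempt and no reset: what is moved stays moved. The work goes in short steps, Python scripts to look and compute and a tool call to move; the robot and the scene stay as the last step left them, time stands still between calls to the robot, and variables do not carry over. Pictures are saved under pics/ and viewed, about 8 in all and at most 12, crops included, and the job is handed in when it is done.

Besides the shell and the picture viewer there is one more tool, called after "Emit:" by a JSON object that holds its "method" and its "body", one argument or row to a line. jog_arm: Moves the arm, as the interface text tells. Its arguments: {"type":"object","properties":{"rows":{"type":"array"},"grip_force":{"type":"number"}},"required":["rows"]}

```bash
mkdir -p pics; python3 - <<'E'
from cell import status, cams
import cv2,numpy as np
print(status.get_obs())
for n in("top","side"):
    p,d=cams.read_camera(n);cv2.imwrite(f"pics/{n}0.png",p[:,:,::-1]);print(n,cams.camera_params(n),d.min(),d.max())
E
```

```text
{'time_s': 0.0, 'qpos': array([73.80312142, 18.44130718, -4.01615179, 83.17571257,  1.29496473,
       78.53900282, -3.26109658]), 'joint_velocities': array([ 0.05170536, -0.0233901 , -0.09246586, -0.05161422,  0.0020852 ,
       -0.01125356, -0.00869069]), 'effort': array([-4.22207868e-04, -4.91284204e+01, -4.04277295e-01, -3.12526238e+01,
       -6.41124928e-02,  4.37833916e-02,  1.97041340e-04]), 'tool_pos': array([ 0.19000977, -0.62139994,  0.40362866]), 'tool_rot': array([ 1.79994556e+02,  1.10779443e-01, -7.29938739e+01]), 'force': array([ 0.00314465, -0.10965524, -0.26874044]), 'wrist_torque': array([0.01818663, 0.05810915, 0.08432261]), 'grip_width': 0.08709764298774846}
top {'vfov': 57.61340452684775, 'cx': 275.25629199236886, 'cy': 206.10541339631416, 'eye': array([0.44481302, 0.0297371 , 1.15016975]), 'attitude': array([  6.42560061,  -1.5259393 , -89.17647763])} 0.0 2.0411758
side {'vfov': 47.97884969506845, 'cx': 276.25794852463684, 'cy': 210.80001953014565, 'eye': array([0.00981453, 0.56539439, 0.69647823]), 'attitude': array([  52.41256062,   -1.34617693, -131.93444814])} 0.0 2.9809525
```

View pics/top0.png

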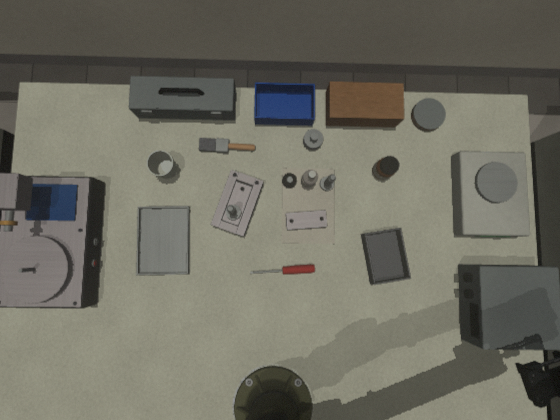

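View pics/side0.png

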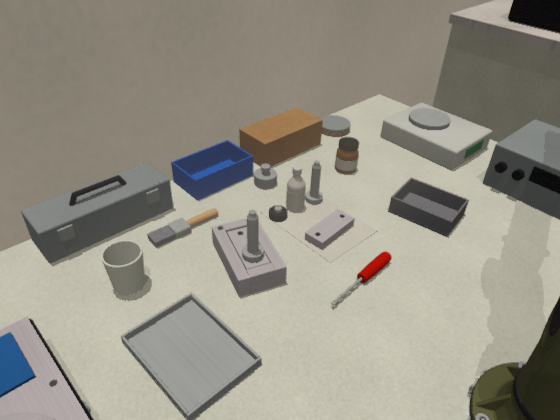

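Top view: tray (163,240), fixture (238,203) with spindle_a (234,210), wheel (290,180), bottle (311,178), spindle_b (328,182), plate_b (306,220), box (385,255), driver (285,269), brush (227,146). The sump-end screws are at the upper end of the fixture. Next, metric fits from depth.

```bash
cat > h.py <<'E'
import numpy as np,cv2
from scipy.spatial.transform import Rotation as Ro
from cell import status,cams,outline_of,landmark_of
def cloud(n,d):
    c=cams.camera_params(n);f=210/np.tan(np.radians(c["vfov"]/2))
    v,u=np.mgrid[0:420,0:560]
    P=np.stack([(u-c["cx"])/f*d,-(v-c["cy"])/f*d,-d],-1)
    return P@Ro.from_euler("xyz",c["attitude"],degrees=True).as_matrix().T+c["eye"]
def ray(n,rc,z):
    c=cams.camera_params(n);f=210/np.tan(np.radians(c["vfov"]/2))
    r=Ro.from_euler("xyz",c["attitude"],degrees=True).apply([(rc[1]-c["cx"])/f,-(rc[0]-c["cy"])/f,-1])
    return c["eye"]+r*(z-c["eye"][2])/r[2]
def rect(P,m,lo,hi):
    q=P[m&(P[...,2]>lo)&(P[...,2]<hi)]
    if len(q)<4:return None
    (x,y),(w,h),a=cv2.minAreaRect((q[:,:2]*1000).astype(np.float32))
    return dict(c=(round(x),round(y)),wh=(round(w),round(h)),a=round(a,1),mean=q.mean(0).round(4),n=len(q))
E
python3 - <<'E'
from h import *
for n in("top","side"):
    p,d=cams.read_camera(n);P=cloud(n,d);np.save(n+"P.npy",P)
    print(n,"bench z",np.median(P[300:310,180:220,2]) if n=="top" else np.median(P[300:310,380:420,2]))
    for o,z in(("tray",0),("box",0),("fixture",0),("plate_b_centre",.011),("spindle_b_centre",.055),("spindle_a_centre",.1),("bottle",0),("wheel",0),("jar",0),("driver",0),("brush",0),("mug",0),("weight",0),("sump_end",.0475),("lift_end",.0475)):
        L=landmark_of(n,o)
        print(o,[(round(l["conf"],2),np.round(l["position"]).tolist(),ray(n,l["position"],z)[:2].round(3).tolist()) for l in L[:2]])
        if o in("tray","box","fixture","plate_b_centre","spindle_b_centre"):
            for q in outline_of(n,o)[:2]: print("   ",round(q["conf"],2),q["box"],rect(P,q["pixels"],{"tray":.012,"box":.037,"fixture":.04,"plate_b_centre":.015,"spindle_b_centre":.06}[o],{"fixture":.055}.get(o,.2)))
E
```

```text
top bench z 3.1637620333535565e-06
tray [(0.62, [145.0, 228.0], [0.761, 0.148])]
    0.91 [135.8, 206.8, 190.4, 274.1] {'c': (467, 330), 'wh': (200, 151), 'a': 2.0, 'mean': array([0.4671, 0.3314, 0.019 ]), 'n': 465}
    0.27 [370.9, 156.8, 399.9, 181.1] {'c': (688, -321), 'wh': (56, 55), 'a': 67.9, 'mean': array([ 0.6848, -0.3163,  0.0696]), 'n': 462}
box [(0.73, [252.0, 386.0], [0.44, -0.334]), (0.18, [271.0, 280.0], [0.38, -0.017])]
    0.75 [362.6, 225.3, 412.6, 283.8] {'c': (430, -324), 'wh': (150, 112), 'a': 10.2, 'mean': array([ 0.426 , -0.3264,  0.0437]), 'n': 363}
fixture [(0.93, [206.0, 236.0], [0.573, 0.12])]
    0.74 [207.8, 169.5, 261.9, 236.6] {'c': (578, 113), 'wh': (101, 172), 'a': 71.3, 'mean': array([0.5769, 0.1135, 0.0476]), 'n': 1251}
plate_b_centre [(0.64, [221.0, 304.0], [0.531, -0.085]), (0.54, [209.0, 231.0], [0.563, 0.133])]
    0.69 [286.8, 210.3, 324.7, 231.2] {'c': (533, -91), 'wh': (50, 119), 'a': 5.1, 'mean': array([ 0.5328, -0.0904,  0.0221]), 'n': 674}
spindle_b_centre [(0.55, [180.0, 331.0], [0.649, -0.16])]
    0.77 [323.9, 173.5, 336.1, 193.0] {'c': 
[... 1930 characters left out ...]
mean': array([0.543 , 0.129 , 0.1025]), 'n': 655}
spindle_a_centre [(0.87, [234.0, 252.0], [0.553, 0.123])]
bottle [(0.74, [184.0, 264.0], [0.778, -0.104]), (0.56, [209.0, 291.0], [0.656, -0.085])]
wheel [(0.75, [214.0, 279.0], [0.658, -0.047])]
jar [(0.9, [168.0, 347.0], [0.69, -0.331]), (0.38, [179.0, 315.0], [0.708, -0.222])]
driver [(0.61, [282.0, 360.0], [0.385, -0.023])]
brush [(0.94, [228.0, 184.0], [0.762, 0.154])]
mug [(0.75, [286.0, 130.0], [0.678, 0.333])]
weight [(0.83, [180.0, 264.0], [0.792, -0.115])]
sump_end [(0.79, [232.0, 239.0], [0.624, 0.101]), (0.54, [169.0, 348.0], [0.639, -0.266])]
lift_end [(0.8, [260.0, 252.0], [0.539, 0.134]), (0.15, [285.0, 130.0], [0.634, 0.349])]
```

```bash
python3 - <<'E'
from h import *
from scipy.optimize import least_squares
T,S=np.load("topP.npy"),np.load("sideP.npy")
def fit(x0,lo,hi,r,R=.025):
    o=[]
    for P in(T,S,None):
        q=np.vstack([A.reshape(-1,3) for A in((T,S) if P is None else(P,))])
        q=q[(q[:,2]>lo)&(q[:,2]<hi)&(np.hypot(*(q[:,:2]-x0).T)<R)]
        s=least_squares(lambda c:np.hypot(*(q[:,:2]-c).T)-r,x0,loss="soft_l1",f_scale=.002)
        o.append((s.x.round(4).tolist(),len(q),round(float(np.sqrt(np.mean(s.fun**2))),4),q[:,2].max().round(3)))
    return o
print("sb",fit([.645,-.153],.03,.096,.011))
print("sa",fit([.546,.126],.075,.142,.011))
print("bottle",fit([.655,-.096],.01,.05,.022,.04))
E
```

```text
sb [([0.646, -0.1545], 45, 0.0005, np.float64(0.096)), ([0.6462, -0.1532], 204, 0.0014, np.float64(0.095)), ([0.6461, -0.1535], 249, 0.0014, np.float64(0.096))]
sa [([0.5486, 0.1231], 24, 0.0002, np.float64(0.14)), ([0.5488, 0.1242], 317, 0.0009, np.float64(0.142)), ([0.5487, 0.1241], 341, 0.0009, np.float64(0.142))]
bottle [([0.6532, -0.0951], 48, 0.0088, np.float64(0.048)), ([0.6532, -0.0954], 267, 0.0046, np.float64(0.05)), ([0.6532, -0.0954], 315, 0.0055, np.float64(0.05))]
```

Emit:
{"method": "jog_arm", "body": {
  "rows": [
    [0,0,0,0,0,0,-6.6],
    [0,0,0,0,0,0,-6.6],
    [0,0,0,0,0,0,-6.6],
    [0,0,0,0,0,0,-6.6],
    [0,0,0,0,0,0,-6.6],
    [0,0,0,0,0,0,-6.6],
    [0,0,0,0,0,0,-6.6],
    [0,0,0,0,0,0,-6.6],
    [0,0,0,0,0,0,-6.6],
    [0,0,0,0,0,0,-6.6]
  ],
  "grip_force": 30
}}

```text
time_s: 3.03
tool_pos: [0.1901, -0.6216, 0.4048]
tool_rot: [180.0, 0.0, -6.7]
force: [0.2, -0.2, -0.9]
grip_width: 0.0868
```

Emit:
{"method": "jog_arm", "body": {
  "rows": [
    [0,0.022,-0.029,0,0,0,0],
    [0,0.022,-0.029,0,0,0,0],
    [0,0.022,-0.029,0,0,0,0],
    [0,0.022,-0.029,0,0,0,0],
    [0,0.022,-0.029,0,0,0,0],
    [0,0.022,-0.029,0,0,0,0],
    [0,0.022,-0.029,0,0,0,0],
    [0,0.022,-0.029,0,0,0,0],
    [0,0.022,-0.029,0,0,0,0],
    [0,0.022,-0.029,0,0,0,0],
    [0,0.022,-0.029,0,0,0,0],
    [0,0.022,-0.029,0,0,0,0]
  ]
}}

```text
time_s: 4.03
tool_pos: [0.4954, -0.3069, 0.4051]
tool_rot: [180.0, -0.0, -7.0]
force: [0.7, -0.6, -0.9]
grip_width: 0.0868
```

Emit:
{"method": "jog_arm", "body": {
  "rows": [
    [0,0.022,-0.029,0,0,0,0],
    [0,0.022,-0.029,0,0,0,0],
    [0,0.022,-0.029,0,0,0,0],
    [0,0.022,-0.029,0,0,0,0],
    [0,0.022,-0.029,0,0,0,0],
    [0,0.022,-0.029,0,0,0,0],
    [0,0,0,0,0,0,0],
    [0,0,0,0,0,0,0]
  ]
}}

```text
time_s: 4.7
tool_pos: [0.6479, -0.1485, 0.4043]
tool_rot: [-179.9, 0.0, -6.7]
force: [-1.1, -0.0, -0.8]
grip_width: 0.0868
```

Emit:
{"method": "jog_arm", "body": {
  "rows": [
    [0,-0.001,0.006,0,0,0,0],
    [0,0,0,0.032,0,0,0],
    [0,0,0,0.032,0,0,0],
    [0,0,0,0.032,0,0,0],
    [0,0,0,0.032,0,0,0],
    [0,0,0,0.017,0,0,0],
    [0,0,0,0.017,0,0,0],
    [0,0,0,0,0,0,0],
    [0,0,0,0,0,0,0]
  ]
}}

```text
time_s: 5.45
tool_pos: [0.6439, -0.1599, 0.2422]
tool_rot: [179.9, 0.1, -7.2]
force: [-0.4, 0.8, 0.7]
grip_width: 0.0872
```

Emit:
{"method": "jog_arm", "body": {
  "rows": [
    [1,0,0,0,0,0,0],
    [1,0,0,0,0,0,0],
    [1,0,0,0,0,0,0],
    [1,0,0,0,0,0,0],
    [1,0,0,0,0,0,0],
    [1,0,0,0,0,0,0],
    [1,0,0,0,0,0,0],
    [1,0,0,0,0,0,0]
  ]
}}

```text
time_s: 6.12
tool_pos: [0.645, -0.1575, 0.2427]
tool_rot: [180.0, 0.0, -7.0]
force: [0.1, -0.7, -0.0]
grip_width: 0.0417
```

Emit:
{"method": "jog_arm", "body": {
  "rows": [
    [1,0,-0.002,0,0,0,0],
    [1,0,0,0,0,0,0],
    [1,0,0,0,0,0,0],
    [1,0,0,0,0,0,0],
    [1,0,0,0,0,0,0],
    [1,0,0,0,0,0,0],
    [1,0,0,-0.01,0,0,0],
    [1,0,0,-0.02,0,0,0],
    [1,0,0,-0.03,0,0,0],
    [1,0,0,-0.03,0,0,0],
    [1,0,0,-0.03,0,0,0],
    [1,0,0,-0.03,0,0,0]
  ]
}}

```text
time_s: 7.12
tool_pos: [0.6446, -0.1555, 0.3943]
tool_rot: [180.0, 0.1, -7.0]
force: [1.2, -0.1, -2.8]
grip_width: 0.0213
```

Emit:
{"method": "jog_arm", "body": {
  "rows": [
    [1,-0.012,0.011,0,0,0,0],
    [1,-0.023,0.021,0,0,0,0],
    [1,-0.023,0.021,0,0,0,0],
    [1,-0.023,0.021,0,0,0,0],
    [1,-0.023,0.021,0,0,0,0],
    [1,-0.023,0.021,0,0,0,0],
    [1,-0.023,0.021,0,0,0,0],
    [1,-0.023,0.021,0,0,0,0],
    [1,-0.023,0.021,0,0,0,0],
    [1,-0.023,0.021,0,0,0,0],
    [1,-0.005,0.003,0,0,0,0],
    [1,0,0,0,0,0,0]
  ]
}}

```text
time_s: 8.12
tool_pos: [0.3955, -0.3316, 0.3929]
tool_rot: [179.9, 0.1, -7.3]
force: [-0.6, 0.0, -1.8]
grip_width: 0.0212
```

Emit:
{"method": "jog_arm", "body": {
  "rows": [
    [1,0,0,0.02,0,0,0],
    [1,0,0,0.03,0,0,0],
    [1,0,0,0.03,0,0,0],
    [1,0,0,0.03,0,0,0],
    [1,0,0,0.015,0,0,0],
    [1,0,0,0,0,0,0],
    [1,0,0,0,0,0,0],
    [1,0,0,0,0,0,0]
  ]
}}

```text
time_s: 8.78
tool_pos: [0.3995, -0.3295, 0.2693]
tool_rot: [179.9, -0.1, -6.9]
force: [-0.3, -0.6, -2.7]
grip_width: 0.0212
```

Emit:
{"method": "jog_arm", "body": {
  "rows": [
    [1,0,0,0.01,0,0,0],
    [1,0,0,0.008,0,0,0],
    [1,0,0,0.002,0,0,0],
    [1,0,0,0.001,0,0,0],
    [1,0,0,0,0,0,0]
  ]
}}

```text
time_s: 9.2
tool_pos: [0.3983, -0.3298, 0.2475]
tool_rot: [180.0, 0.0, -7.0]
force: [-1.4, 1.2, 3.9]
grip_width: 0.0212
```

Emit:
{"method": "jog_arm", "body": {
  "rows": [
    [0.45,0,0,0,0,0,0],
    [0.45,0,0,0,0,0,0],
    [0.45,0,0,0,0,0,0],
    [0.45,0,0,0,0,0,0],
    [0.45,0,0,-0.03,0,0,0],
    [0.45,0,0,-0.04,0,0,0],
    [0.45,0,0,-0.04,0,0,0],
    [0,0,0,-0.04,0,0,0],
    [0,0,0,0,0,0,0]
  ]
}}

```text
time_s: 9.95
tool_pos: [0.4001, -0.3307, 0.4054]
tool_rot: [179.5, -0.7, -7.0]
force: [0.8, -1.0, 0.2]
grip_width: 0.0544
```

Emit:
{"method": "jog_arm", "body": {
  "rows": [
    [0,0.008,-0.039,0,0,0,0],
    [0,0.008,-0.039,0,0,0,0],
    [0,0.008,-0.039,0,0,0,0],
    [0,0.008,-0.039,0,0,0,0],
    [0,0.008,-0.039,0,0,0,0],
    [0,0.008,-0.039,0,0,0,0],
    [0,0.008,-0.039,0,0,0,0],
    [0,0.008,-0.039,0,0,0,0],
    [0,0.008,-0.039,0,0,0,0],
    [0,0.008,-0.039,0,0,0,0],
    [0,0.008,-0.039,0,0,0,0],
    [0,0.006,-0.039,0,0,0,0]
  ]
}}

```text
time_s: 10.95
tool_pos: [0.549, 0.1248, 0.3966]
tool_rot: [180.0, -0.1, -7.1]
force: [0.4, -0.0, 0.3]
grip_width: 0.0871
```

Emit:
{"method": "jog_arm", "body": {
  "rows": [
    [0,0,0,0,0,0,0],
    [0,0,0,0,0,0,0],
    [0,0,0,0,0,0,0],
    [0,0,0,0,0,0,0]
  ]
}}

```text
time_s: 11.28
tool_pos: [0.5486, 0.1216, 0.3964]
tool_rot: [179.9, 0.0, -7.1]
force: [-1.3, 0.3, -0.3]
grip_width: 0.0871
```

Emit:
{"method": "jog_arm", "body": {
  "rows": [
    [0,0,-0.002,0.02,0,0,0],
    [0.3,0,0,0.035,0,0,0],
    [0.3,0,0,0.035,0,0,0],
    [0.3,0,0,0.017,0,0,0],
    [0.3,0,0,0,0,0,0],
    [1,0,0,0,0,0,0],
    [1,0,0,0,0,0,0],
    [1,0,0,0,0,0,0],
    [1,0,0,0,0,0,0],
    [1,0,0,0,0,0,0],
    [1,0,0,0,0,0,0],
    [1,0,0,0,0,0,0]
  ]
}}

```text
time_s: 12.28
tool_pos: [0.5489, 0.1254, 0.2902]
tool_rot: [180.0, -0.1, -7.0]
force: [1.6, 0.3, 0.1]
grip_width: 0.0224
```

Emit:
{"method": "jog_arm", "body": {
  "rows": [
    [1,0,0,0,0,0,0],
    [1,0,0,0,0,0,0],
    [1,0,0,0,0,0,0],
    [1,0,0,0,0,0,0]
  ]
}}

```text
time_s: 12.62
tool_pos: [0.5489, 0.1253, 0.29]
tool_rot: [-180.0, -0.0, -7.0]
force: [0.5, -0.5, 1.3]
grip_width: 0.0213
```

Emit:
{"method": "jog_arm", "body": {
  "rows": [
    [1,0,0,-0.01,0,0,0],
    [1,0,0,-0.02,0,0,0],
    [1,0,0,-0.03,0,0,0],
    [1,0,0,-0.03,0,0,0],
    [1,0,0,-0.02,0,0,0],
    [1,0,0,-0.01,0,0,0]
  ]
}}

```text
time_s: 13.12
tool_pos: [0.5489, 0.1259, 0.4129]
tool_rot: [-180.0, -0.2, -7.0]
force: [0.2, 0.1, -1.1]
grip_width: 0.0212
```

Emit:
{"method": "jog_arm", "body": {
  "rows": [
    [1,-0.002,0.025,0,0,0,0],
    [1,-0.003,0.039,0,0,0,0],
    [1,-0.003,0.039,0,0,0,0],
    [1,-0.003,0.039,0,0,0,0],
    [1,-0.003,0.039,0,0,0,0],
    [1,-0.003,0.039,0,0,0,0],
    [1,-0.003,0.039,0,0,0,0],
    [1,-0.003,0.039,0,0,0,0],
    [1,-0.003,0.039,0,0,0,0],
    [1,-0.003,0.039,0,0,0,0],
    [1,-0.003,0.039,0,0,0,0],
    [1,0,0.035,0,0,0,0]
  ]
}}

```text
time_s: 14.12
tool_pos: [0.4604, -0.3199, 0.4088]
tool_rot: [-180.0, 0.1, -7.1]
force: [0.5, -0.9, -1.2]
grip_width: 0.0211
```

Emit:
{"method": "jog_arm", "body": {
  "rows": [
    [1,0,0,0.02,0,0,0],
    [1,0,0,0.02,0,0,0],
    [1,0,0,0.02,0,0,0],
    [1,0,0,0,0,0,0],
    [1,0,0,0,0,0,0],
    [1,0,0,0,0,0,0]
  ]
}}

```text
time_s: 14.62
tool_pos: [0.4624, -0.3173, 0.3504]
tool_rot: [180.0, -0.0, -7.0]
force: [-0.4, -0.6, -0.7]
grip_width: 0.0213
```

Emit:
{"method": "jog_arm", "body": {
  "rows": [
    [1,0,0,0.03,0,0,0],
    [1,0,0,0.03,0,0,0],
    [1,0,0,0.025,0,0,0],
    [1,0,0,0.01,0,0,0],
    [1,0,0,0.004,0,0,0],
    [1,0,0,0.002,0,0,0],
    [1,0,0,0.001,0,0,0],
    [1,0,0,0,0,0,0],
    [1,0,0,0,0,0,0]
  ]
}}

```text
time_s: 15.37
tool_pos: [0.4627, -0.3178, 0.2493]
tool_rot: [179.9, -0.1, -7.0]
force: [0.2, -0.6, -1.8]
grip_width: 0.0215
```

Emit:
{"method": "jog_arm", "body": {
  "rows": [
    [1,0,0,0.001,0,0,0],
    [1,0,0,0.001,0,0,0],
    [1,0,0,0,0,0,0],
    [0.45,0,0,0,0,0,0],
    [0.45,0,0,0,0,0,0],
    [0.45,0,0,0,0,0,0],
    [0.45,0,0,0,0,0,0],
    [0.45,0,0,-0.03,0,0,0],
    [0.45,0,0,-0.04,0,0,0],
    [0.45,0,0,-0.04,0,0,0],
    [0.45,0,0,-0.04,0,0,0],
    [1,0,0,0,0,0,0]
  ]
}}

```text
time_s: 16.37
tool_pos: [0.4642, -0.318, 0.4045]
tool_rot: [179.6, -0.7, -7.0]
force: [0.9, -0.0, 0.6]
grip_width: 0.0454
```

Emit:
{"method": "jog_arm", "body": {
  "rows": [
    [1,0.008,-0.036,0,0,0,0],
    [1,0.008,-0.036,0,0,0,0],
    [1,0.008,-0.036,0,0,0,0],
    [1,0.008,-0.036,0,0,0,0],
    [1,0.008,-0.036,0,0,0,0],
    [1,0.008,-0.036,0,0,0,0],
    [1,0.008,-0.036,0,0,0,0],
    [1,0.008,-0.036,0,0,0,0],
    [1,0.008,-0.036,0,0,0,0],
    [1,0.008,-0.036,0,0,0,0],
    [1,0.008,-0.036,0,0,0,0],
    [1,0.008,-0.039,0,0,0,0]
  ]
}}

```text
time_s: 17.37
tool_pos: [0.6109, 0.1035, 0.3953]
tool_rot: [179.9, -0.0, -7.1]
force: [1.0, -0.5, -0.1]
grip_width: 0.0006
```

Emit:
{"method": "jog_arm", "body": {
  "rows": [
    [1,0,0,0.035,0,0,0],
    [1,0,0,0.035,0,0,0],
    [1,0,0,0.03,0,0,0],
    [1,0,0,0.02,0,0,0],
    [1,0,0,0,0,0,0],
    [1,0,0,0,0,0,0],
    [1,0,0,0,0,0,0]
  ]
}}

```text
time_s: 17.95
tool_pos: [0.611, 0.1029, 0.2772]
tool_rot: [-180.0, -0.1, -7.0]
force: [0.4, -0.2, 0.6]
grip_width: 0.0007
```

```bash
python3 - <<'E'
from h import *
p,d=cams.read_camera("side");P=cloud("side",d);cv2.imwrite("pics/s1.png",cv2.resize(p[140:320,200:480],(840,540))[:,:800,::-1])
print(status.get_obs()["tool_pos"],status.get_obs()["grip_width"],status.get_obs()["time_s"])
E
```

```text
[0.61119763 0.10293352 0.27775337] 0.00022083548872807354 18.0
```

View pics/s1.png

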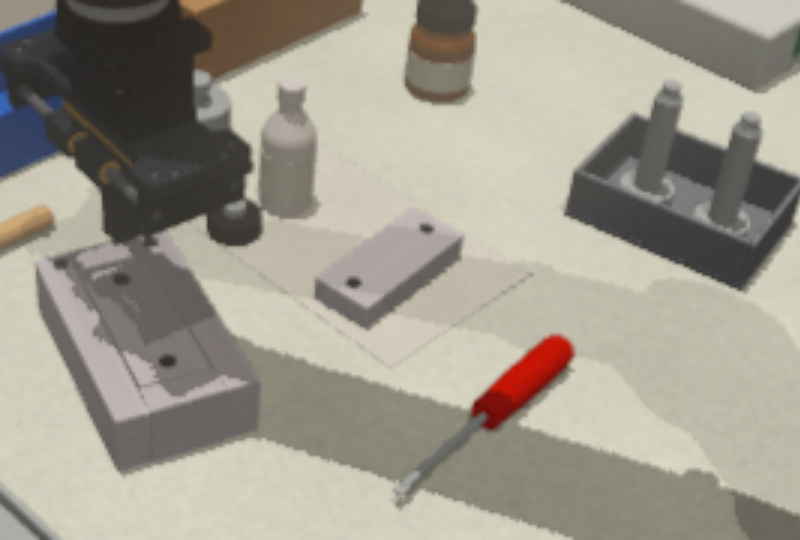

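The picture shows both spindles standing upright in the box (crop 660,140 and 740,170), the plate still flush, and the closed gripper over the sump end. Next I press.

Emit:
{"method": "jog_arm", "body": {
  "rows": [
    [1,0,0,0.025,0,0,0],
    [1,0,0,0.015,0,0,0],
    [1,0,0,0.005,0,0,0],
    [1,0,0,0.005,0,0,0],
    [1,0,0,0.005,0,0,0],
    [1,0,0,0.003,0,0,0],
    [1,0,0,0,0,0,0]
  ]
}}

```text
time_s: 18.58
tool_pos: [0.6114, 0.1029, 0.2204]
tool_rot: [180.0, -0.2, -7.0]
force: [-2.0, -1.7, 10.3]
grip_width: 0.0005
```

Emit:
{"method": "jog_arm", "body": {
  "rows": [
    [1,0,0,0.002,0,0,0],
    [1,0,0,0.002,0,0,0],
    [1,0,0,0,0,0,0]
  ]
}}

```text
time_s: 18.83
tool_pos: [0.6123, 0.1032, 0.2193]
tool_rot: [180.0, -0.4, -7.0]
force: [-4.5, -2.5, 24.0]
grip_width: 0.0007
```

Emit:
{"method": "jog_arm", "body": {
  "rows": [
    [1,0,0,-0.03,0,0,0],
    [1,0,0,-0.03,0,0,0],
    [0,0,0,-0.03,0,0,-7],
    [0,0,0,-0.03,0,0,-7],
    [0,0,0,0,0,0,-7],
    [0,0,0,0,0,0,-7],
    [0,0,0,0,0,0,-7],
    [0,0,0,0,0,0,-7],
    [0,0,0,0,0,0,-7],
    [0,0,0,0,0,0,-7],
    [0,0,0,0,0,0,-7],
    [0,0,0,0,0,0,-7]
  ]
}}

```text
time_s: 19.83
tool_pos: [0.6105, 0.1027, 0.3343]
tool_rot: [180.0, -0.0, 63.3]
force: [-0.6, -1.0, 0.1]
grip_width: 0.059
```

Emit:
{"method": "jog_arm", "body": {
  "rows": [
    [0,0,0,0,0,0,-7],
    [0,0,0,0,0,0,-1.3],
    [0,0,0,0,0,0,0],
    [0,0,0,0,0,0,0]
  ]
}}

```text
time_s: 20.17
tool_pos: [0.6104, 0.1026, 0.3339]
tool_rot: [180.0, -0.0, 71.1]
force: [-0.6, -0.1, -0.1]
grip_width: 0.0835
```

```bash
python3 - <<'E'
from h import *
p,d=cams.read_camera("side");P=cloud("side",d);cv2.imwrite("pics/s2.png",cv2.resize(p[190:310,190:350],(800,600))[:,:,::-1])
o=status.get_obs();print(o["tool_pos"],o["tool_rot"],o["grip_width"],o["time_s"])
f=np.array([.5756,.1148]);a=np.radians(-18.7);R=np.array([[np.cos(a),-np.sin(a)],[np.sin(a),np.cos(a)]])
q=P.reshape(-1,3);l=(q[:,:2]-f)@R
for x in range(-75,60,10):
    m=(abs(l[:,0]*1000-x)<5)&(abs(l[:,1])<.02)&(q[:,2]<.12)&(q[:,2]>.0)
    print(x,m.sum(),np.median(q[m,2]).round(4) if m.any() else None)
m=(l[:,0]>-.065)&(l[:,0]<-.03)&(q[:,2]>.054)&(q[:,2]<.08)&(abs(l[:,1])<.05)
print("raised part local",l[m].min(0),l[m].max(0))
E
```

```text
[0.61040595 0.10265253 0.33390882] [1.79983824e+02 3.64250753e-03 7.11660497e+01] 0.08473690516585022 20.2167
-75 75 0.0493
-65 65 0.0491
-55 105 0.057
-45 127 0.0671
-35 95 0.0284
-25 45 0.0619
-15 34 0.0585
-5 38 0.0541
5 32 0.0505
15 40 0.0461
25 31 0.0417
35 32 0.0377
45 32 0.0336
55 29 0.0292
raised part local [-0.05607226 -0.02424277] [-0.03022838  0.02618856]
```

View pics/s2.png

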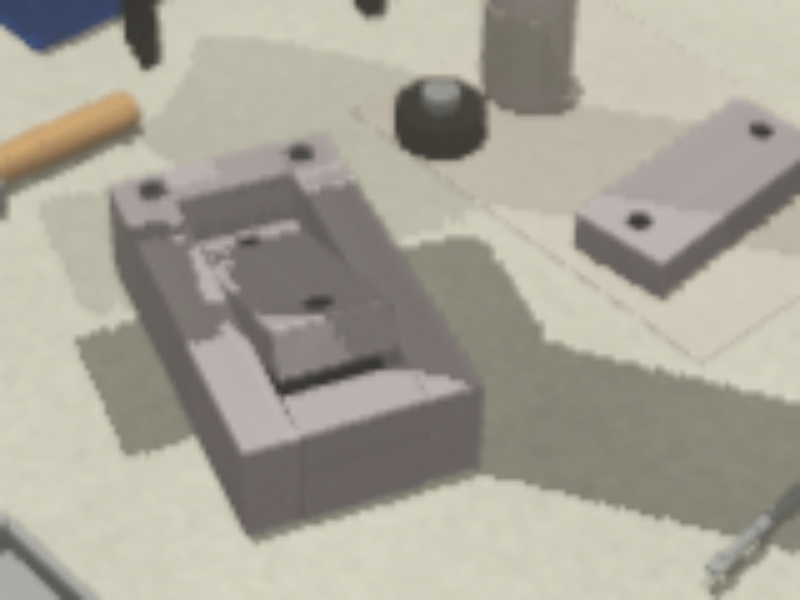

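The plate is tipped about 23°. Its raised end is at crop (330,340), with bare sides above the block, and the other end is down in the sump. Next, grip the raised end.

Emit:
{"method": "jog_arm", "body": {
  "rows": [
    [0,0,-0.02,0,0,0,0],
    [0,0,-0.03,0,0,0,0],
    [0,0,-0.027,0,0,0,0],
    [0,0,0,0.03,0,0,0],
    [0,0,0,0.03,0,0,0],
    [0,0,0,0.02,0,0,0],
    [0,0,0,0.013,0,0,0],
    [0,0,0,0,0,0,0],
    [0,0,0,0,0,0,0],
    [0,0,0,0,0,0,0]
  ],
  "grip_force": 60
}}

```text
time_s: 21.05
tool_pos: [0.5381, 0.1278, 0.2421]
tool_rot: [179.9, -0.1, 71.3]
force: [0.4, -0.4, -0.1]
grip_width: 0.0868
```

Emit:
{"method": "jog_arm", "body": {
  "rows": [
    [0,0,0,0.005,0,0,0],
    [0,0,0,0.004,0,0,0],
    [0,0,0,0,0,0,0],
    [0,0,0,0,0,0,0],
    [1,0,0,0,0,0,0],
    [1,0,0,0,0,0,0],
    [1,0,0,0,0,0,0],
    [1,0,0,0,0,0,0],
    [1,0,0,0,0,0,0],
    [1,0,0,0,0,0,0],
    [1,0,0,0,0,0,0],
    [1,0,0,0,0,0,0]
  ]
}}

```text
time_s: 22.05
tool_pos: [0.5375, 0.1273, 0.2317]
tool_rot: [180.0, -0.0, 71.3]
force: [0.8, 0.1, -0.3]
grip_width: 0.0496
```

Emit:
{"method": "jog_arm", "body": {
  "rows": [
    [1,0,0,0,0,0,0],
    [1,0,0,0,0,0,0]
  ]
}}

```text
time_s: 22.22
tool_pos: [0.5375, 0.1273, 0.2317]
tool_rot: [180.0, -0.0, 71.3]
force: [-0.4, 0.9, -0.4]
grip_width: 0.0496
```

Gripped, tip at about 0.0497. Lift slowly, straight up.

Emit:
{"method": "jog_arm", "body": {
  "rows": [
    [1,0,0,-0.004,0,0,0],
    [1,0,0,-0.006,0,0,0],
    [1,0,0,-0.01,0,0,0],
    [1,0,0,-0.015,0,0,0],
    [1,0,0,-0.02,0,0,0],
    [1,0,0,-0.02,0,0,0],
    [1,0,0,-0.02,0,0,0],
    [1,0,0,-0.02,0,0,0],
    [1,0,0,-0.015,0,0,0],
    [1,0,0,0,0,0,0],
    [1,0,0,0,0,0,0],
    [1,0,0,0,0,0,0]
  ]
}}

```text
time_s: 23.22
tool_pos: [0.537, 0.127, 0.3612]
tool_rot: [-180.0, 0.1, 71.3]
force: [-1.0, -0.7, -5.1]
grip_width: 0.0493
```

```bash
python3 - <<'E'
from h import *
p,d=cams.read_camera("side");P=cloud("side",d);cv2.imwrite("pics/s3.png",cv2.resize(p[130:310,150:390],(800,600))[:,:,::-1])
o=status.get_obs();print(o["tool_pos"],o["tool_rot"],o["grip_width"],o["time_s"],o["force"],o["qpos"])
E
```

```text
[0.53692673 0.12693063 0.36071775] [-1.79909913e+02  8.28792646e-02  7.13038841e+01] 0.04952694927575293 23.2667 [-0.52963665 -0.53448679 -4.73312617] [ 40.65754034  19.23347649 -66.93868102  98.94992588  18.35804138
  74.19806526  41.02983848]
```

View pics/s3.png

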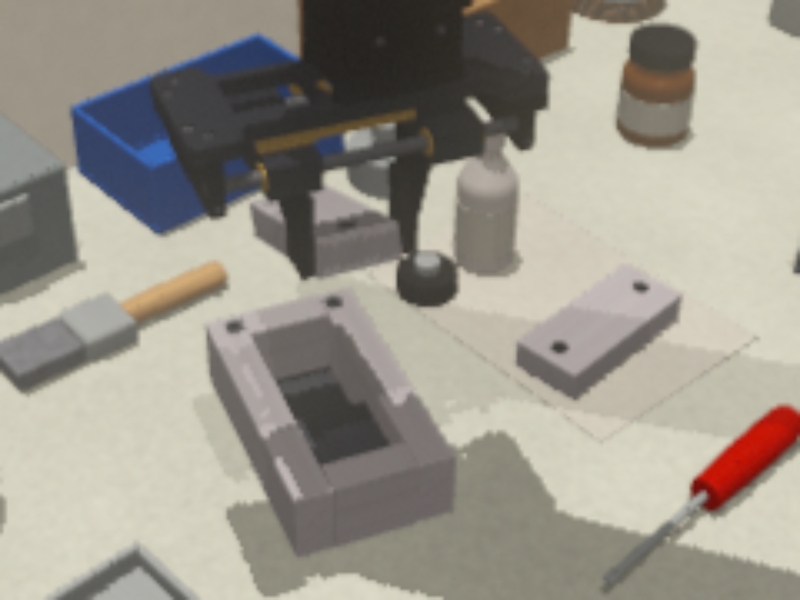

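The plate is held, and its pocket is empty at crop (340,410). Next I measure how far it tilts in the grip, then turn and move.

```bash
cat >> h.py <<'E'
def slope(P,c,yaw,x0,x1,z0,z1,w=.02):
    a=np.radians(yaw);R=np.array([[np.cos(a),-np.sin(a)],[np.sin(a),np.cos(a)]])
    q=P.reshape(-1,3);l=(q[:,:2]-c)@R
    m=(l[:,0]>x0)&(l[:,0]<x1)&(abs(l[:,1])<w)&(q[:,2]>z0)&(q[:,2]<z1)
    A=np.c_[l[m,0],l[m,1],np.ones(m.sum())];s=np.linalg.lstsq(A,q[m,2],rcond=None)[0]
    r=q[m,2]-A@s;k=abs(r)<.004;s=np.linalg.lstsq(A[k],q[m,2][k],rcond=None)[0]
    return m.sum(),k.sum(),np.degrees(np.arctan(s[:2])).round(1),s[2].round(4)
E
python3 - <<'E'
from h import *
for n in("side","top"):
    p,d=cams.read_camera(n);P=cloud(n,d)
    print(n,slope(P,np.array([.5375,.1273]),-18.7,.02,.1,.10,.24))
E
```

```text
side (np.int64(119), np.int64(119), array([-22.8,  -0.1]), np.float64(0.1971))
top (np.int64(159), np.int64(154), array([-22.7,  -0.8]), np.float64(0.1948))
```

Emit:
{"method": "jog_arm", "body": {
  "rows": [
    [1,0,0,0,0,0,5],
    [1,0,0,0,0,0,6],
    [1,0,0,0,0,0,6],
    [1,0,0,0,0,0,6],
    [1,0,0,0,0,0,6],
    [1,0,0,0,0,0,6],
    [1,0,0,0,0,0,6],
    [1,0,0,0,0,0,6],
    [1,0,0,0,0,0,6],
    [1,0,0,0,0,0,6],
    [1,0,0,0,0,0,6],
    [1,0,0,0,0,0,4.3]
  ]
}}

```text
time_s: 24.37
tool_pos: [0.5373, 0.1274, 0.3608]
tool_rot: [-180.0, 0.1, 1.7]
force: [-0.3, -0.1, -4.4]
grip_width: 0.0494
```

```bash
python3 - <<'E'
from h import *
o=status.get_obs();print(o["tool_pos"],o["tool_rot"],o["grip_width"],o["time_s"],o["force"],o["qpos"])
E
```

```text
[0.53725025 0.12739826 0.36083222] [-1.79983869e+02  7.87093330e-02  1.74498154e+00] 0.04937106048009842 24.3667 [-0.33096277 -0.05615302 -4.42625147] [ 31.5301976   14.53933537 -54.33782192  99.11580217  12.28836398
  72.73580411 -23.88777126]
```

Emit:
{"method": "jog_arm", "body": {
  "rows": [
    [1,-0.002,-0.02,0,0,0,0],
    [1,-0.002,-0.031,0,0,0,0],
    [1,-0.002,-0.031,0,0,0,0],
    [1,-0.002,-0.031,0,0,0,0],
    [1,-0.002,-0.031,0,0,0,0],
    [1,-0.002,-0.031,0,0,0,0],
    [1,-0.002,-0.031,0,0,0,0],
    [1,-0.002,-0.031,0,0,0,0],
    [1,-0.002,-0.031,0,0,0,0],
    [1,-0.002,-0.031,0,0,0,0],
    [1,-0.002,-0.022,0,0,0,0],
    [1,0,0,0,0,0,0]
  ]
}}

```text
time_s: 25.37
tool_pos: [0.5006, 0.4532, 0.3605]
tool_rot: [-179.7, 0.2, 2.5]
force: [-1.6, 1.1, -4.3]
grip_width: 0.0494
```

Emit:
{"method": "jog_arm", "body": {
  "rows": [
    [1,0,0,0,-3,0,0],
    [1,0,0,0,-4,0,0],
    [1,0,0,0,-4,0,0],
    [1,0,0,0,-4,0,0],
    [1,0,0,0,-4,0,0],
    [1,0,0,0,-3.8,0,0],
    [1,0,0,0,0,0,0],
    [1,0,0,0,0,0,0],
    [1,0,0,0,0,0,0]
  ]
}}

```text
time_s: 26.12
tool_pos: [0.5043, 0.4475, 0.3611]
tool_rot: [157.3, 0.0, 2.0]
force: [0.4, -0.8, -4.3]
grip_width: 0.0495
```

```bash
python3 - <<'E'
from h import *
o=status.get_obs();print(o["tool_pos"],o["tool_rot"],o["grip_width"],o["time_s"],o["force"],o["qpos"])
R=Ro.from_euler("xyz",o["tool_rot"],degrees=True)
print("tip",o["tool_pos"]+R.apply([0,0,.182]),"toolz",R.apply([0,0,1]))
p,d=cams.read_camera("top");P=cloud("top",d)
for L in outline_of("top","plate_a_centre")[:3]: print(round(L["conf"],2),L["box"],rect(P,L["pixels"],.1,.3))
print(slope(P,np.array([.505,.378]),-88,.02,.09,.13,.26,.015))
E
```

```text
[0.50434252 0.44749836 0.36109753] [1.57329188e+02 3.62277977e-02 2.01537174e+00] 0.0495385201910309 26.1167 [ 0.42167951 -0.82512495 -4.33555183] [-18.58046653  36.14277802 -46.04801762  74.24758843  36.34932108
  99.89741292 -61.29937102]
tip [0.50670339 0.37738866 0.19315987] toolz [ 0.01297179 -0.38521813 -0.92273437]
0.98 [120.0, 208.9, 170.8, 233.3] {'c': (508, 328), 'wh': (50, 121), 'a': 2.6, 'mean': array([0.5072, 0.3269, 0.2088]), 'n': 1052}
0.26 [213.6, 168.3, 263.4, 237.5] None
(np.int64(360), np.int64(358), array([-0.2,  0.7]), np.float64(0.2093))
```

Flat within about 1° and centred over the tray. Lower it.

Emit:
{"method": "jog_arm", "body": {
  "rows": [
    [1,0,-0.008,0.018,0,0,0],
    [1,0,-0.011,0.026,0,0,0],
    [1,0,-0.011,0.026,0,0,0],
    [1,0,-0.011,0.026,0,0,0],
    [1,0,-0.011,0.026,0,0,0],
    [1,0,-0.008,0.018,0,0,0],
    [1,0,-0.004,0.009,0,0,0],
    [1,0,0,0,0,0,0],
    [1,0,0,0,0,0,0],
    [1,0,0,0,0,0,0]
  ]
}}

```text
time_s: 27.05
tool_pos: [0.5047, 0.4491, 0.2016]
tool_rot: [157.3, -0.1, 2.0]
force: [0.6, 0.1, -3.6]
grip_width: 0.0493
```

```bash
python3 - <<'E'
from h import *
o=status.get_obs();print(o["tool_pos"],o["tool_rot"],o["time_s"],o["force"],o["qpos"])
R=Ro.from_euler("xyz",o["tool_rot"],degrees=True)
print("tip",o["tool_pos"]+R.apply([0,0,.182]))
E
```

```text
[0.50471705 0.44907761 0.20155554] [ 1.57316724e+02 -1.22572275e-01  1.98543565e+00] 27.05 [ 0.59480836  0.12558643 -3.57329623] [-19.49317937  44.07375243 -43.09316591  82.02935685  40.71818271
  86.98077037 -67.44212223]
tip [0.50750769 0.37894631 0.0336335 ]
```

Emit:
{"method": "jog_arm", "body": {
  "rows": [
    [1,0,-0.004,0.009,0,0,0],
    [1,0,-0.003,0.007,0,0,0],
    [1,0,-0.001,0.002,0,0,0],
    [1,0,0,0,0,0,0],
    [1,0,0,0,0,0,0]
  ]
}}

```text
time_s: 27.47
tool_pos: [0.5041, 0.449, 0.1797]
tool_rot: [157.2, 0.0, 2.0]
force: [0.2, 0.3, -4.0]
grip_width: 0.0495
```

Emit:
{"method": "jog_arm", "body": {
  "rows": [
    [1,0,0,0.001,0,0,0],
    [1,0,0,0.001,0,0,0],
    [1,0,0,0,0,0,0]
  ]
}}

```text
time_s: 27.72
tool_pos: [0.5041, 0.4486, 0.1789]
tool_rot: [157.2, -0.0, 2.0]
force: [-0.5, 1.4, 0.8]
grip_width: 0.0494
```

Emit:
{"method": "jog_arm", "body": {
  "rows": [
    [0.29,0,0,0,0,0,0],
    [0.29,0,0,0,0,0,0],
    [0.29,0,0,0,0,0,0],
    [0.29,0,0,0,0,0,0],
    [0.29,0,0,-0.01,0,0,0],
    [0.29,0,0,-0.02,0,0,0],
    [0.29,0,0,-0.03,0,0,0],
    [0.29,0,0,-0.03,0,0,0],
    [0.29,0,0.011,-0.026,4,0,0],
    [0,0,0.011,-0.026,4,0,0],
    [0,0,0.011,-0.026,4,0,0],
    [0,0,0,-0.026,4,0,0]
  ]
}}

```text
time_s: 28.72
tool_pos: [0.5033, 0.4811, 0.3737]
tool_rot: [173.3, -0.1, 2.0]
force: [0.6, -0.1, 0.4]
grip_width: 0.0745
```

Emit:
{"method": "jog_arm", "body": {
  "rows": [
    [0,0,0,0,4,0,0],
    [0,0,0,0,2.8,0,0],
    [0,0,0,0,0,0,0],
    [0,0,0,0,0,0,0]
  ]
}}

```text
time_s: 29.05
tool_pos: [0.5033, 0.4812, 0.3714]
tool_rot: [179.9, -0.0, 2.0]
force: [0.8, -0.1, -0.3]
grip_width: 0.0864
```

```bash
python3 - <<'E'
from h import *
o=status.get_obs();print(o["tool_pos"],o["tool_rot"],o["time_s"],o["force"],o["qpos"].round(1))
p,d=cams.read_camera("top");P=cloud("top",d)
for L in outline_of("top","plate_a_centre")[:3]: print(round(L["conf"],2),L["box"],rect(P,L["pixels"],.015,.3))
print(slope(P,np.array([.505,.33]),-88,-.05,.05,.02,.06,.015))
E
```

```text
[0.50326062 0.48123175 0.37137158] [ 1.79898038e+02 -2.65483036e-02  1.96460594e+00] 29.05 [ 0.8079954  -0.11145377 -0.33570929] [-10.8  34.5 -53.4  76.8  27.4  82.  -61. ]
0.83 [142.9, 216.6, 185.6, 238.9] {'c': (508, 328), 'wh': (50, 118), 'a': 2.5, 'mean': array([0.5073, 0.3278, 0.027 ]), 'n': 719}
0.45 [367.1, 227.0, 408.6, 284.9] {'c': (430, -325), 'wh': (150, 112), 'a': 10.1, 'mean': array([ 0.4242, -0.3267,  0.0371]), 'n': 672}
(np.int64(357), np.int64(343), array([-0. ,  0.9]), np.float64(0.0273))
```

Emit:
{"method": "jog_arm", "body": {
  "rows": [
    [0,0.001,0.025,0,0,0,0],
    [0,0.001,0.039,0,0,0,0],
    [0,0.001,0.039,0,0,0,0],
    [0,0.001,0.039,0,0,0,0],
    [0,0.001,0.039,0,0,0,0],
    [0,0.001,0.039,0,0,0,0],
    [0,0.001,0.039,0,0,0,0],
    [0,0.001,0.039,0,0,0,0],
    [0,0.001,0.039,0,0,0,0],
    [0,0.001,0.039,0,0,0,0],
    [0,0,0.039,0,0,0,0],
    [0,0,0.039,0,0,0,0]
  ]
}}

```text
time_s: 30.15
tool_pos: [0.5285, 0.0272, 0.371]
tool_rot: [180.0, 0.0, 2.1]
force: [0.8, 1.0, 0.0]
grip_width: 0.0869
```

Emit:
{"method": "jog_arm", "body": {
  "rows": [
    [0,0,0.039,0,0,0,0],
    [0,0,0.039,0,0,0,0],
    [0,0,0.039,0,0,0,0],
    [0,0,0,0.03,0,0,-3.1],
    [0,0,0,0.035,0,0,0],
    [0,0,0,0.035,0,0,0],
    [0,0,0,0,0,0,0],
    [0,0,0,0,0,0,0],
    [0,0,0,0,0,0,0],
    [0,0,0,0,0,0,0]
  ]
}}

```text
time_s: 30.98
tool_pos: [0.5343, -0.0879, 0.2733]
tool_rot: [179.9, -0.2, 5.2]
force: [0.4, -0.4, 0.3]
grip_width: 0.0868
```

Emit:
{"method": "jog_arm", "body": {
  "rows": [
    [0,-0.001,0.002,0.03,0,0,0],
    [0,0,0,0.03,0,0,0],
    [0,0,0,0.015,0,0,0],
    [0,0,0,0.003,0,0,0],
    [0,0,0,0,0,0,0],
    [0,0,0,0,0,0,0],
    [0,0,0,0,0,0,0]
  ]
}}

```text
time_s: 31.57
tool_pos: [0.5334, -0.0905, 0.195]
tool_rot: [179.9, -0.2, 5.1]
force: [-0.1, -0.2, -0.3]
grip_width: 0.0867
```

Emit:
{"method": "jog_arm", "body": {
  "rows": [
    [0,0,0,0.004,0,0,0],
    [1,0,0,0,0,0,0],
    [1,0,0,0,0,0,0],
    [1,0,0,0,0,0,0],
    [1,0,0,0,0,0,0],
    [1,0,0,0,0,0,0],
    [1,0,0,0,0,0,0],
    [1,0,0,0,0,0,0],
    [1,0,0,0,0,0,0],
    [1,0,0,0,0,0,0],
    [1,0,0,0,0,0,0]
  ]
}}

```text
time_s: 32.48
tool_pos: [0.5324, -0.0905, 0.189]
tool_rot: [180.0, -0.0, 5.1]
force: [2.2, -0.1, 0.6]
grip_width: 0.0493
```

Emit:
{"method": "jog_arm", "body": {
  "rows": [
    [1,0,0,-0.005,0,0,0],
    [1,0,0,-0.015,0,0,0],
    [1,0,0,-0.03,0,0,0],
    [1,0,0,-0.03,0,0,0],
    [1,0,0,-0.03,0,0,0],
    [1,0,0,-0.03,0,0,3.1],
    [1,0,0,-0.02,0,0,0],
    [1,0,0,0,0,0,0]
  ]
}}

```text
time_s: 33.15
tool_pos: [0.5332, -0.0901, 0.353]
tool_rot: [179.8, -0.3, 2.0]
force: [1.4, 0.1, -3.3]
grip_width: 0.0497
```

Emit:
{"method": "jog_arm", "body": {
  "rows": [
    [1,-0.005,-0.022,0,0,0,0],
    [1,-0.008,-0.036,0,0,0,0],
    [1,-0.008,-0.036,0,0,0,0],
    [1,-0.008,-0.036,0,0,0,0],
    [1,-0.008,-0.036,0,0,0,0],
    [1,-0.008,-0.036,0,0,0,0],
    [1,-0.008,-0.036,0,0,0,0],
    [1,-0.008,-0.036,0,0,0,0],
    [1,-0.008,-0.036,0,0,0,0],
    [1,-0.008,-0.036,0,0,0,0],
    [1,-0.008,-0.036,0,0,0,0],
    [1,-0.008,-0.036,0,0,0,0]
  ]
}}

```text
time_s: 34.15
tool_pos: [0.4233, 0.3246, 0.347]
tool_rot: [179.9, 0.1, 2.0]
force: [0.3, -0.0, -2.6]
grip_width: 0.0493
```

Emit:
{"method": "jog_arm", "body": {
  "rows": [
    [1,-0.001,-0.005,0.02,0,0,0],
    [1,0,0,0.03,0,0,0],
    [1,0,0,0.03,0,0,0],
    [1,0,0,0.02,0,0,0],
    [1,0,0,0,0,0,0],
    [1,0,0,0,0,0,0],
    [1,0,0,0,0,0,0]
  ]
}}

```text
time_s: 34.73
tool_pos: [0.4234, 0.3292, 0.2494]
tool_rot: [-180.0, -0.0, 2.0]
force: [0.5, 0.1, -3.4]
grip_width: 0.0494
```

```bash
python3 - <<'E'
from h import *
o=status.get_obs();print(o["tool_pos"],o["tool_rot"],o["time_s"],o["force"],o["qpos"].round(1))
p,d=cams.read_camera("top");P=cloud("top",d)
for L in outline_of("top","plate_a_centre")[:3]: print(round(L["conf"],2),L["box"],rect(P,L["pixels"],.02,.1),rect(P,L["pixels"],.06,.1))
E
```

```text
[0.42344683 0.32917289 0.24939977] [-1.79969656e+02 -4.50706810e-03  2.02302006e+00] 34.7333 [ 0.5065475   0.13649967 -3.42049919] [ 11.   23.2 -60.4 107.9  22.8  62.1 -56.4]
```

Emit:
{"method": "jog_arm", "body": {
  "rows": [
    [1,0,0,0.02,0,0,0],
    [1,0,0,0.02,0,0,0],
    [1,0,0,0.009,0,0,0],
    [1,0,0,0.003,0,0,0],
    [1,0,0,0,0,0,0],
    [1,0,0,0,0,0,0],
    [1,0,0,0.001,0,0,0],
    [1,0,0,0,0,0,0]
  ]
}}

```text
time_s: 35.5
tool_pos: [0.4238, 0.3292, 0.1967]
tool_rot: [-180.0, -0.1, 2.0]
force: [-0.3, -0.7, -4.0]
grip_width: 0.0492
```

Emit:
{"method": "jog_arm", "body": {
  "rows": [
    [1,0,0,0.001,0,0,0],
    [1,0,0,0.001,0,0,0],
    [1,0,0,0,0,0,0],
    [1,0,0,0,0,0,0]
  ]
}}

```text
time_s: 35.83
tool_pos: [0.4236, 0.329, 0.194]
tool_rot: [-180.0, -0.0, 2.0]
force: [0.4, -0.1, -3.3]
grip_width: 0.0496
```

Emit:
{"method": "jog_arm", "body": {
  "rows": [
    [1,0,0,0.001,0,0,0],
    [1,0,0,0.001,0,0,0],
    [1,0,0,0,0,0,0]
  ]
}}

```text
time_s: 36.08
tool_pos: [0.4236, 0.3294, 0.1939]
tool_rot: [179.9, -0.0, 2.0]
force: [-4.0, -5.2, 15.7]
grip_width: 0.0495
```

Contact is firm at 15.7 N. Ease back 1 mm, release partly, rise, and move clear of both camera views.

Emit:
{"method": "jog_arm", "body": {
  "rows": [
    [1,0,0,-0.001,0,0,0],
    [0.3,0,0,0,0,0,0],
    [0.3,0,0,0,0,0,0],
    [0.3,0,0,0,0,0,0],
    [0.3,0,0,0,0,0,0],
    [0.3,0,0,-0.01,0,0,0],
    [0.3,0,0,-0.02,0,0,0],
    [0.3,0,0,-0.03,0,0,0],
    [0.3,0,0,-0.035,0,0,0],
    [0.3,0,0,-0.035,0,0,0],
    [0.3,0,0,-0.035,0,0,0],
    [0.3,0,0,-0.03,0,0,0]
  ]
}}

```text
time_s: 37.08
tool_pos: [0.423, 0.3295, 0.3908]
tool_rot: [-180.0, -0.1, 2.1]
force: [1.3, -0.8, 0.3]
grip_width: 0.0608
```

Emit:
{"method": "jog_arm", "body": {
  "rows": [
    [0.3,0,0.035,0,0,0,0],
    [0.3,0.01,0.035,0,0,0,0],
    [0.3,0.01,0.035,0,0,0,0],
    [0.3,0.01,0.035,0,0,0,0],
    [0.3,0.01,0.035,0,0,0,0],
    [0.3,0.01,0.035,0,0,0,0],
    [0.3,0.01,0.035,0,0,0,0],
    [0.3,0.01,0.035,0,0,0,0],
    [0.3,0,0,0,0,0,0],
    [0.3,0,0,0,0,0,0]
  ]
}}

```text
time_s: 37.92
tool_pos: [0.5037, 0.0492, 0.3881]
tool_rot: [-180.0, 0.0, 1.7]
force: [-0.2, -0.0, -0.7]
grip_width: 0.0607
```

```bash
python3 - <<'E'
from h import *
o=status.get_obs();print(o["tool_pos"],o["time_s"],o["force"])
for n in("top","side"):
    p,d=cams.read_camera(n);P=cloud(n,d);cv2.imwrite(f"pics/{n}9.png",p[:,:,::-1])
    q=P.reshape(-1,3)
    for nm,x in(("sb",[.3983,-.3275]),("sa",[.4627,-.316])):
        k=q[(np.hypot(*(q[:,:2]-x).T)<.03)&(q[:,2]<.15)&(q[:,2]>.03)]
        lo=k[(k[:,2]<.06)][:,:2].mean(0) if (k[:,2]<.06).any() else None;hi=k[(k[:,2]>.085)][:,:2].mean(0)
        print(n,nm,"zmax",k[:,2].max().round(3),lo,hi)
    for c in([.508,.328],[.424,.329]): print(n,slope(P,np.array(c),-88,-.05,.05,.015,.05,.018))
    for o,z in(("bottle",0),("wheel",0),("jar",0),("mug",0),("weight",0),("driver",0),("brush",0)):
        L=landmark_of(n,o)
        print(o,[(round(l["conf"],2),ray(n,l["position"],z)[:2].round(3).tolist()) for l in L[:1]])
E
```

```text
[0.5036576  0.04920498 0.3881176 ] 37.9167 [-0.18608846 -0.04034852 -0.70950423]
top sb zmax 0.119 [ 0.398997   -0.31994883] [ 0.39741037 -0.32449186]
top sa zmax 0.119 [ 0.4618378  -0.31091823] [ 0.46183279 -0.31634259]
top (np.int64(433), np.int64(402), array([ 0.1, -0.6]), np.float64(0.0272))
top (np.int64(433), np.int64(407), array([ 0.4, -0.5]), np.float64(0.0273))
bottle [(0.82, [0.662, -0.101])]
wheel [(0.72, [0.65, -0.051])]
jar [(0.75, [0.699, -0.319])]
mug [(0.94, [0.686, 0.333])]
weight [(0.58, [0.784, -0.108])]
driver [(0.7, [0.386, -0.013])]
brush [(0.56, [0.756, 0.151])]
side sb zmax 0.12 [ 0.39452904 -0.31995266] [ 0.39509423 -0.32175252]
side sa zmax 0.119 [ 0.45823986 -0.31160484] [ 0.45904199 -0.31319845]
side (np.int64(955), np.int64(954), array([0.1, 0.1]), np.float64(0.0288))
side (np.int64(1148), np.int64(1147), array([0., 0.]), np.float64(0.0288))
bottle [(0.8, [0.664, -0.095])]
wheel [(0.58, [0.652, -0.034])]
jar []
mug [(0.73, [0.684, 0.338])]
weight [(0.81, [0.784, -0.115])]
driver [(0.73, [0.381, -0.023])]
brush [(0.95, [0.757, 0.157])]
```

View pics/side9.png

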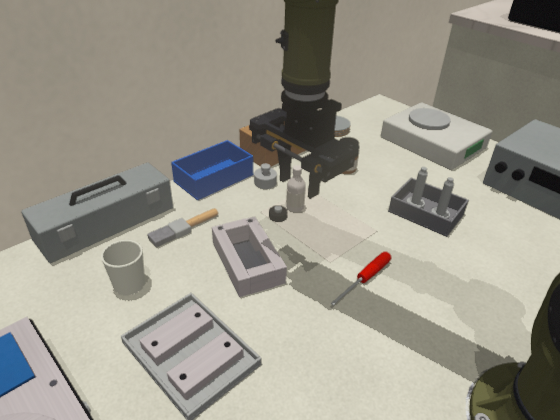

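View pics/top9.png

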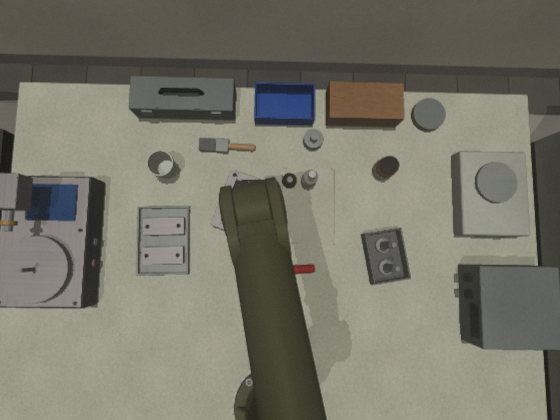

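Both pictures agree. The side view shows the plates flat and side by side in the tray at (178,332) and (206,362), and the spindles upright in the box at (421,185) and (446,195). The bottle, wheel and other items are where they were, and the gripper is clear. Handing in.

```bash
python3 -c "
from cell import env,status
print(env.sign_off(),status.get_obs()['time_s'])"
```

```text
the job is handed in; nothing more can be done
the job is handed in; nothing more can be done
```

The job is done and handed in at about 39 s of the 72 s allowed. Both spindles stand in the grey box and both clamp plates lie side by side in the steel tray. Sign-off reports no verdict, so the checks below are my own.

I put spindle_b and then spindle_a in the box. I then pressed the sump end so that plate_a tipped 22.8°, gripped the raised end, levelled it in the air and laid it in the tray. Plate_b went in last.

**Plates:** both measure within about 1° of flat, with their tops 27 to 29 mm above the bench. The expected height on the tray floor is 27 mm, so they are not stacked or on the rim.

**Spindles:** both stand upright on the box floor in both camera views. Their tops read 119 to 120 mm against 115 mm expected. I put that down to depth noise at the edges and did not check it further; it is within the height tolerance.

**Other items:**
- The network positions of the bottle, mug, weight, driver and brush moved by 15 mm or less.
- The wheel shifted up to about 13 mm in the side view but only about 5 mm in the top view.
- These shifts are within the networks' usual scatter, and nothing looks disturbed in the pictures.
- The jar was not found in the last side view because the gripper hid it. The top view shows it in place.

**Forces:** the highest I saw was 24 N, while pressing the plate, below the 40 N limit.

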